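Log and hold the reader's check cartridge

ROBOT

A 6-joint arm with a two-finger parallel gripper is mounted at the origin on the work surface. World frame = base frame: x ahead of the robot, y to its left, z up, the work surface at z = 0. Lengths are in m, angles in degrees, forces in N, time in s.
With the tool pointing down it reaches from about 0.35 to 0.875 m from the base axis. Payload 4.2 kg.
Tool frame: the origin (TCP) lies on the centre line of the jaws, within the pads' length; the fingertips stand 19 mm ahead of it and the grasp point (between the pads) is the TCP; x points along the fingers, y is the direction in which the jaws open and shut, and the axes are right-handed (so a half turn about x gives the same grasp; the last joint's range is limited). The gripper opens to 87 mm and grips with 3 to 60 N. Pads are 19 mm wide; open, the fingers measure 117 mm over their backs; the gripper's body (75 mm by 190 mm) begins 51 mm behind the grasp point.
Start: joints at [78.759, 22.042, 0.453, 0, -68.411, -14.817], TCP at [0.275, 0.561, 0.242] pointing down, gripper open.
Joint ranges: [-179.83, 179.83], [-69.29, 118.12], [-61.27, 80.66], [-181.25, 117.63], [-171.15, -9.14], [-177.46, 177.46]. Speed limits (degrees/s): [159.86, 159.86, 180, 180, 180, 180].

INTERFACE

Orientations are given as a 3x3 rotation matrix whose columns are the frame's x, y, z axes.
In Python, from station import r, viewer, job, spotter gives the robot as it stands.
- The arm moves only by the tool play_rows, never from a script. Its argument "commands" is a list of rows, each an object of numbers: "fingers": the gripper command: -1 is fully open, 1 is shut, values between are in proportion; "tx", "ty", "tz": the shift along the tool's x, y, z normalised to -1 to 1, where 1 is 750 mm; "ax", "ay", "az": the turn, a rotation vector about the tool's x, y, z normalised to -1 to 1, where 1 is pi rad. In form: [{"fingers": .., "tx": .., "ty": .., "tz": .., "ax": .., "ay": .., "az": ..}, ...]. A call has 1 to 5 rows; each row is the pose to reach, as a shift and turn from the pose commanded when the call began, along the tool's axes at that moment, turning the shorter way round; what a row does not reach only later rows make up. A row lasts 1/12 s, in which the tool goes at most 41.7 mm and 7.16 degrees, less where a joint would pass 70% of its speed; a pose out of reach is approached as far as the arm can. A call with a number of a shift or a turn outside -1 to 1 is refused whole. A call with a gripper value outside its range is refused whole. The fingers move at their own pace and stop on an object; the grip force is fixed at half the most. Time passes only in rows, so rows that repeat a pose let the fingers close. It gives the time, the measured TCP pose, the force and the opening at its end, in the units of the state.
- r.sense(): the state, without advancing time (a new reading comes with each control period).
- viewer.capture(name): name is "scene" or "top" or "wrist"; returns a dict with "image" (384x512x3 uint8, red, green, blue), "fx", "fy", "cx", "cy" (pixels), "R" (3x3) and "t" (3): a world point X has camera coordinates R X + t; the wrist camera has in their place "mount" (4x4, takes a point from camera to tool coordinates, whose origin is the TCP and whose axes are the tool frame's). Camera axes: x right, y down, z forward; pixel columns grow to the right and rows downward; lengths in m; the calibration is good to about 2 mm. A picture is of the moment at which its call begins: read the wrist's pose just before it. There is no depth.
- job.finish_job(): hands the job in, once; it reports no verdict.
Trained networks look in a picture, given as the dict that the camera call returned (one of the last four; its "shot" number tells which), for a name from the list of things; names that differ only in an ending like _2 or _b are one class to them, and where a whole thing is asked for, a point or a joint stands for the part that bears it (a point fixed in the world has none). Each returns a list of dicts, best first, with "score" (0 to 1); they miss things now and then, are a little off and sometimes report something else, mostly with a low value. They report only what shows in the picture. A call takes as long as a camera call. They do not tell look-alikes from the thing itself.
- spotter.find_in(name, picture): "uv" ([column, row] in pixels, amid what is visible of it).
- spotter.silhouettes(name, picture): "region" (384x512 bool, what is visible of it) and "uv" ([column, row] in pixels, amid what is visible of it).
The state is a dict: "time_s": time; "joints": joint angles; "joint_velocities": joint speeds; "effort": joint torques, N m; "tcp_pos": TCP position; "ee_rot": TCP orientation; "wrist_force": force on the tool from outside, world axes, zero at the start; "moment": the same for the moment, N m; "gripper_width": opening from 0.0 (shut) to 1.0 (fully open).
Only numpy, scipy, OpenCV 4.12 (cv2) and the standard library are available. Lean on these libraries where they do the work, as an engineer would, in place of code of your own. Each camera call takes 0.05 s, during which the arm holds its last target. There are 200 camera calls.

TASK

Run the reader's check: with the check cartridge standing in its nest before the scanner, squeeze the scanner's trigger fully, then let it spring back to log the cartridge. Then take the cartridge by its tab, push it into the reader's sprung bayonet port with its lugs in the slots and twist it a quarter turn clockwise (seen from above) until its tab lies square across the slots. Finish while still gripping it and holding it seated there against the springs, with the other things on the bench left where they were.

Things in the scene. Friction and masses are not known exactly. Their poses are not given: they have to be found in the camera images.
- cart_mid (a point): check cartridge: loose round plug 64 mm high, about 130 g; this point is on its axis 32 mm above its foot, z up. Grip tab on top: 46 mm long (along x), 14 thick (y), 30 to 64 mm above the foot; pinch across the thickness. Flange 61 mm across, 24 to 30 mm above the foot. Same when turned half round. Starts upright in the nest, tab within 0.6 rad of the station's x
- cartridge: the same cartridge; origin at the centre of its foot, axes as above. Below the flange: spigot 34 mm across, 24 long, its lowest 6 mm tapered; two square lugs along +x and -x in line with the tab, 48 mm over their tips, 7 wide, 5 high, undersides 10 mm above the foot
- nest (a point): centre of the nest's rim on the scanning station, 45 mm above the table, x where the scanner looks (away from its window). Cup 67 mm across outside; the cartridge's flange rests on the rim, its spigot hangs in the cup: lift 24 mm to clear it. The scanner's front is 79 mm off along -x, its top 91 mm above the table
- port_top (a point): centre of the top face of the reader's bayonet port (aluminium collar 66 mm across), 115 mm above the table, z up. Bore 39 mm; two lug slots run out along the port's own +x and -x, 12 mm wide, through a 6 mm ledge into a chamber where the lugs turn. Fully home is flange flat on the collar; lugs are then 3 mm below the ledge, so it turns with a flange gap up to about 2.5 mm
- plunger (a joint): sprung plunger in the port, 0 up, positive when pressed (m). The spigot's foot meets it with the flange still 12 mm above the collar and the lugs 2 mm into the slots; 0.012 when home. Pushes back with 3 N at first, 5 N when home; let go, it pushes the cartridge up
- carrier (a joint): sprung dogs in the port's chamber that the lugs push round (rad, 0 at rest, positive clockwise from above). The lugs meet them about 0.1 rad after leaving the slots, so it reads about 1.45 at a quarter turn; stop at 1.58. Return torque 0.08 to 0.16 N m, so a cartridge let go is wound part of the way back. It turns clockwise only
- reader: fixed ivory instrument 200 (x) x 160 x 75 mm high; origin under its centre, the port's axis at x = -50 mm, axes parallel to the port's. A block of tubes on its deck, up to 135 mm above the table, begins 75 mm along +x from the port's axis
- squeeze (a point): scanning station (fixed plate, grey pistol scanner clamped on its side): middle between the grip's back and the trigger's face as fully squeezed, 65 mm above the table; x where the scanner looks. 38 mm over both along x when squeezed, about 51 free. Squeeze from above: one finger behind the grip (-x), one before the trigger (+x)
- station: the same station; origin under its plate, z up. Scanner grip: level bar 28 mm thick, x -64 to -36 mm, y 24 to 120, z 47 to 83; trigger on its +x side, 20 mm high at z 65. Scanner head: x -103 to 15, y -31 to 31, top z 91. Squeeze point at (-45, 68, 65), nest at (95, 0, 45)
- trigger (a joint): the scanner's trigger, hinged about a vertical axis 34 mm towards the head from the squeeze point: 0 free, 0.35 rad fully squeezed; its spring returns it; takes about 5 N at the squeeze point
- tube_rack: block rack 45 x 200 x 50 mm with a row of nine capped tubes, 88 mm high in all; origin under its centre (bystander)
- reagent: brown bottle, 64 mm wide, 130 mm high; origin under its centre (bystander)
- buffer: white jar, 60 mm wide, 100 mm high; origin under its centre (bystander)
- beaker: clear plastic beaker, 64 mm wide, 75 mm high; origin under its centre (bystander)
- tip_box: black box 120 x 85 x 50 mm; origin under its centre (bystander)
- dust_plug: small grey plug (42 mm disc with a thin tab, 34 mm high, no lugs), not the cartridge; origin under its centre (bystander)
- pipette: hand pipette lying along its own x axis, 240 mm long, 26 mm high; origin under its middle (bystander)
Mind the look-alikes: they are no part of the job. What is shaped like the cartridge but pink is not meant.

How it is judged (in metres and radians):
On the way, in this order (a step that is already met when the one before it is completed fails the run):
1. the trigger is squeezed fully (over 0.27 of 0.35 rad) while the cartridge stands in its nest (value of joint trigger above 0.27 rad and distance of cart_mid from where it was at the start of the episode below 0.012 m), for 0.2 s.
2. the trigger is let back (under 0.06 rad), the cartridge still in its nest (value of joint trigger below 0.06 rad and distance of cart_mid from where it was at the start of the episode below 0.012 m), for 0.2 s.
3. the cartridge is pushed into the port, lugs in the slots, flange within 4.5 mm of the collar, not yet turned (horizontal distance between cart_mid and port_top below 0.005 m and z of cart_mid in the frame of port_top below 0.0125 m and angle between the x axis of cart_mid and the x axis of port_top, either way round below 0.35 rad), for 0.05 s.
At the end, for the whole second after the job is handed in: the cartridge is in the port within 5 mm of its axis, flange within 4.5 mm of the collar, upright within 0.12 rad, its tab across the slots within 0.22 rad, still, gripped by the fingers with over 2 N, and the scanner's trigger is free (under 0.06 rad) (horizontal distance between cart_mid and port_top below 0.005 m and z of cart_mid in the frame of port_top below 0.0125 m and angle between cart_mid's own z axis and vertical below 0.12 rad and contact force between the fingers and cartridge above 2 N and angle between the x axis of cart_mid and the y axis of port_top, either way round below 0.22 rad and value of joint trigger below 0.06 rad and linear speed of cartridge below 0.02 m/s); the arm keeps its last pose, push and grip.
It fails at once if a bystander is moved more than 40 mm (distance of any of tube_rack, reagent, buffer, beaker, tip_box, dust_plug, pipette from where it was at the start of the episode above 0.04 m).
It also fails if it takes over 58 s, if anything falls off the work surface, if the arm or the gripper's body presses on something with over 40 N, if the wrist force passes 120 N, or if a joint passes its speed limit or range.

## Working session

There is one attempt and no reset: what is moved stays moved. The work goes in short steps, Python scripts to look and compute and a tool call to move; the robot and the scene stay as the last step left them, time stands still between calls to the robot, and variables do not carry over. Pictures are saved under pics/ and viewed, about 8 in all and at most 12, crops included, and the job is handed in when it is done.

Besides the shell and the picture viewer there is one more tool, called after "Call:" as name(argument=value, ...) on one line, values as JSON. play_rows: Moves the arm, as the interface text tells. Its arguments: {"type":"object","properties":{"commands":{"type":"array"}},"required":["commands"]}

```bash
ls; mkdir -p pics
cat > h.py <<'E'
import numpy as np, cv2
from station import r, viewer, job, spotter
def save(n,im): cv2.imwrite('pics/'+n,cv2.cvtColor(im,cv2.COLOR_RGB2BGR))
def cap(name):
    s=r.sense(); p=viewer.capture(name)
    if 'mount' in p:
        T=np.eye(4);T[:3,:3]=s['ee_rot'];T[:3,3]=s['tcp_pos'];T=T@np.array(p['mount'])
        p['Rc']=T[:3,:3].T; p['tc']=-T[:3,:3].T@T[:3,3]
    else: p['Rc']=np.array(p['R']);p['tc']=np.array(p['t'])
    return p
def ray(p,uv):
    d=p['Rc'].T@np.array([(uv[0]-p['cx'])/p['fx'],(uv[1]-p['cy'])/p['fy'],1.]); return -p['Rc'].T@p['tc'],d/np.linalg.norm(d)
def atz(p,uv,z):
    c,d=ray(p,uv); return c+d*(z-c[2])/d[2]
def tri(obs):
    A=0;b=0
    for p,uv in obs:
        c,d=ray(p,uv);M=np.eye(3)-np.outer(d,d);A=A+M;b=b+M@c
    return np.linalg.solve(A,b)
def proj(p,X):
    q=p['Rc']@np.array(X)+p['tc']; return [p['fx']*q[0]/q[2]+p['cx'],p['fy']*q[1]/q[2]+p['cy']]
E
python3 - <<'E'
from h import *
ps={n:cap(n) for n in('scene','top')}
for n,p in ps.items():
    save(n+'0.png',p['image']); print(n,p['fx'],(-p['Rc'].T@p['tc']).round(3),p['Rc'].round(2).tolist())
    for k in('cartridge','reader','station','port_top','squeeze','nest','cart_mid','dust_plug','trigger','plunger'):
        try: print(k,[(np.round(d['uv']).tolist(),round(d['score'],2),atz(p,d['uv'],.05).round(3).tolist()) for d in spotter.find_in(k,p)[:4]])
        except Exception as e: print(k,e)
save('both0.png',np.hstack([ps['scene']['image'],ps['top']['image']]))
print(r.sense())
E
```

```text
pics
scene 456.1287879677732 [ 1.031 -0.672  1.414] [[0.85, 0.53, -0.02], [0.44, -0.72, -0.53], [-0.29, 0.44, -0.85]]
cartridge [([226.0, 261.0], 0.8, [0.614, -0.228, 0.05]), ([256.0, 286.0], 0.73, [0.741, -0.252, 0.05]), ([283.0, 219.0], 0.35, [0.694, 0.0, 0.05])]
reader [([277.0, 163.0], 0.62, [0.554, 0.191, 0.05])]
station [([208.0, 248.0], 0.82, [0.538, -0.222, 0.05]), ([324.0, 124.0], 0.65, [0.618, 0.446, 0.05]), ([208.0, 184.0], 0.5, [0.393, -0.015, 0.05]), ([285.0, 93.0], 0.45, [0.405, 0.509, 0.05])]
port_top [([262.0, 152.0], 0.81, [0.483, 0.204, 0.05])]
squeeze [([205.0, 246.0], 0.63, [0.524, -0.223, 0.05])]
nest [([206.0, 248.0], 0.72, [0.532, -0.224, 0.05])]
cart_mid [([254.0, 282.0], 0.72, [0.727, -0.243, 0.05]), ([228.0, 262.0], 0.67, [0.62, -0.229, 0.05]), ([180.0, 349.0], 0.35, [0.655, -0.53, 0.05])]
dust_plug [([204.0, 248.0], 0.61, [0.524, -0.229, 0.05]), ([208.0, 186.0], 0.57, [0.397, -0.026, 0.05])]
trigger [([210.0, 226.0], 0.61, [0.497, -0.152, 0.05])]
plunger []
top 424.61336038970785 [ 0.449 -0.002  1.402] [[0.01, -1.0, 0.02], [-1.0, -0.01, -0.09], [0.09, -0.02
[... 937 characters left out ...]
2615e-03,
       -6.84107010e+01, -1.48177281e+01]), 'joint_velocities': array([ 0.00029944,  0.02405722, -0.00401989, -0.11197591,  0.08013811,
       -0.0139172 ]), 'effort': array([ 2.05906813e-04, -3.90477955e+01,  1.87624329e+01,  4.22448009e+00,
        1.54900347e-02, -1.16253239e-05]), 'tcp_pos': array([0.27451777, 0.56145133, 0.24154592]), 'ee_rot': array([[-2.04231644e-05, -4.39314098e-01, -8.98333525e-01],
       [ 1.76907503e-07, -8.98333526e-01,  4.39314098e-01],
       [-1.00000000e+00,  8.81326212e-06,  1.84245313e-05]]), 'wrist_force': array([-0.04484523, -0.28742221,  0.79347123]), 'moment': array([ 0.02783259, -0.01242222, -0.02706321]), 'gripper_width': 1.0005861189943202}
```

Run:
```python
import cv2,numpy as np
a=cv2.imread('pics/scene0.png');b=cv2.imread('pics/top0.png')
A=a[60:370,130:380];B=b[100:290,80:430]
cv2.imwrite('pics/v1.png',cv2.resize(a,None,fx=1.5,fy=1.5,interpolation=cv2.INTER_CUBIC))
cv2.imwrite('pics/v2.png',cv2.resize(B,None,fx=2.25,fy=2.25,interpolation=cv2.INTER_CUBIC))
```

```text
(no output)
```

View pics/v1.png

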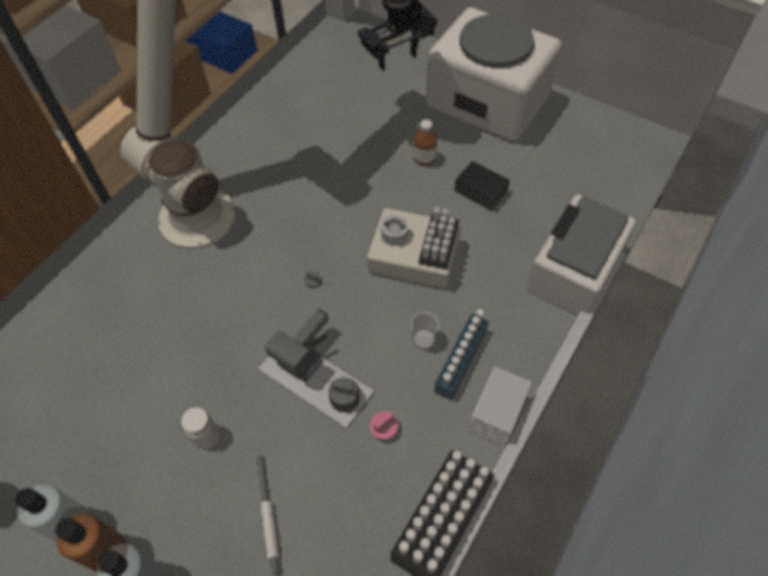

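View pics/v2.png

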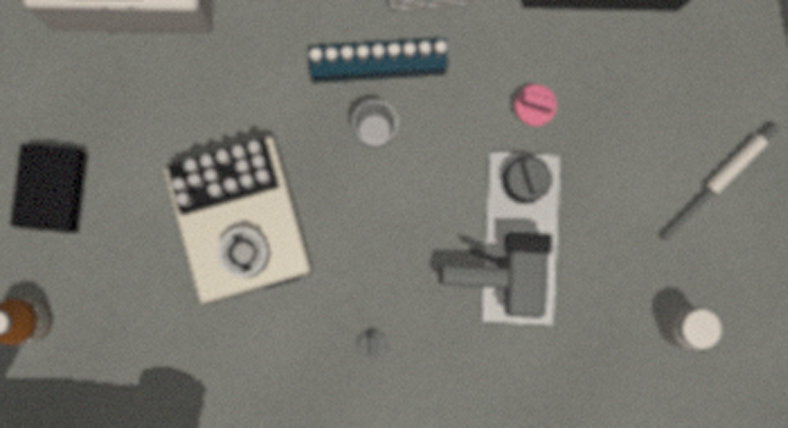

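Scene picture: the dark-grey cartridge stands in the nest on the station plate (scene 228,262; top 314,180). The look-alikes are the pink plug (256,284 / 318,147) and the small grey dust plug (208,186 / 247,253). The ivory reader's port is at scene (262,152), top (187,211). I choose the grey plug in the nest.

```bash
cat >> h.py <<'E'
def plan(pos,yaw):
    """row numbers to reach world pos, tool y at yaw deg, tool down, from measured pose"""
    s=r.sense();R0=s['ee_rot'];a=np.radians(yaw);y=np.array([np.cos(a),np.sin(a),0]);x=np.array([0,0,-1.])
    R=np.c_[x,y,np.cross(x,y)]
    t=R0.T@(np.array(pos)-s['tcp_pos'])/.75; w=cv2.Rodrigues(R0.T@R)[0].ravel()/np.pi
    print('row t',t.round(4).tolist(),'a',w.round(4).tolist(),'dist mm',round(np.linalg.norm(t)*750),'deg',(w*180).round(1).tolist())
def st():
    s=r.sense();y=s['ee_rot'][:,1];print('t',round(s['time_s'],2),'tcp',s['tcp_pos'].round(4),'yaw',round(np.degrees(np.arctan2(y[1],y[0]))%360,2),'F',s['wrist_force'].round(1),'M',s['moment'].round(2),'w',round(s['gripper_width'],3),'q',s['joints'].round(0))
E
python3 - <<'E'
from h import *
p=cap('wrist');print(np.round(p['mount'],3).tolist(),p['fx'])
ps,pt=cap('scene'),cap('top')
for n,a,b in(('port',(262,152),(187.5,211)),('cart',(228,262),(314.5,179.5))): print(n,tri([(ps,a),(pt,b)]).round(3))
plan((.45,.2,.36),195)
E
```

```text
[[0.0, -0.261, 0.965, -0.143], [1.0, 0.001, 0.0, 0.0], [-0.001, 0.965, 0.261, -0.071], [0.0, 0.0, 0.0, 1.0]] 281.62247348525625
port [0.505 0.17  0.106]
cart [ 0.617 -0.227  0.04 ]
row t [-0.1579, 0.3302, -0.4219] a [0.2719, -0.0, -0.0] dist mm 419 deg [48.9, -0.0, -0.0]
```

Call:
play_rows(commands=[{"fingers":-1,"tx":-0.15,"ty":0.33,"tz":-0.45,"ax":0.27,"ay":0,"az":0},{"fingers":-1,"tx":-0.15,"ty":0.33,"tz":-0.45,"ax":0.27,"ay":0,"az":0},{"fingers":-1,"tx":-0.15,"ty":0.33,"tz":-0.45,"ax":0.27,"ay":0,"az":0},{"fingers":-1,"tx":-0.15,"ty":0.33,"tz":-0.45,"ax":0.27,"ay":0,"az":0},{"fingers":-1,"tx":-0.15,"ty":0.33,"tz":-0.45,"ax":0.27,"ay":0,"az":0}])

```text
time_s: 1.67
tcp_pos: [0.3684, 0.3816, 0.2963]
ee_rot: [[0.0, -0.884, -0.467], [0.0, -0.467, 0.884], [-1.0, -0.0, -0.0]]
wrist_force: [0.5, 0.1, -0.8]
gripper_width: 1.002
```

Run:
```python
from h import *
st();plan((.50,.17,.35),195)
```

```text
t 1.67 tcp [0.3684 0.3816 0.2963] yaw 207.82 F [ 0.5  0.1 -0.8] M [ 0.11 -0.12 -0.  ] w 1.002 q [ 64.  11.  -8.   0. -72. -36.]
row t [-0.0717, -0.0235, -0.3314] a [0.0712, 0.0, 0.0001] dist mm 255 deg [12.8, 0.0, 0.0]
```

Call:
play_rows(commands=[{"fingers":-1,"tx":-0.07,"ty":-0.024,"tz":-0.33,"ax":0.07,"ay":0,"az":0},{"fingers":-1,"tx":-0.07,"ty":-0.024,"tz":-0.33,"ax":0.07,"ay":0,"az":0},{"fingers":-1,"tx":-0.07,"ty":-0.024,"tz":-0.33,"ax":0.07,"ay":0,"az":0},{"fingers":-1,"tx":-0.07,"ty":-0.024,"tz":-0.33,"ax":0.07,"ay":0,"az":0},{"fingers":-1,"tx":-0.07,"ty":-0.024,"tz":-0.33,"ax":0.07,"ay":0,"az":0}])

```text
time_s: 2.08
tcp_pos: [0.4774, 0.2091, 0.3396]
ee_rot: [[0.001, -0.963, -0.268], [0.001, -0.268, 0.963], [-1.0, -0.001, 0.0]]
wrist_force: [1.4, 1.2, -0.3]
gripper_width: 1.002
```

Run:
```python
from h import *
st();p=cap('wrist');save('w1.png',p['image'])
import pickle;pickle.dump({k:p[k] for k in('Rc','tc','fx','fy','cx','cy','image')},open('w1.pkl','wb'))
for k in('port_top','reader'):
    for d in spotter.find_in(k,p)[:3]: print(k,d['score'],d['uv'],atz(p,d['uv'],.115).round(4))
plan((.46,-.15,.32),180)
```

```text
t 2.08 tcp [0.4774 0.2091 0.3396] yaw 195.55 F [ 1.4  1.2 -0.3] M [ 0.14 -0.17  0.02] w 1.002 q [ 42.   9.  -4.   0. -77. -26.]
port_top 0.6 [241.8, 143.5] [0.5047 0.1729 0.115 ]
reader 0.91 [205.0, 139.3] [0.5515 0.1804 0.115 ]
row t [0.0256, 0.1492, -0.4552] a [0.0847, 0.0003, 0.0005] dist mm 360 deg [15.2, 0.0, 0.1]
```

View pics/w1.png

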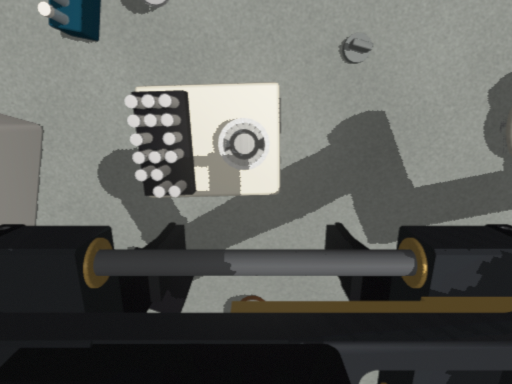

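The wrist view shows the reader's port at (244,143), with slots at about (224,143) and (264,144). I'll move on to the station.

Call:
play_rows(commands=[{"fingers":-1,"tx":0.02,"ty":0.15,"tz":-0.455,"ax":0.085,"ay":0,"az":0},{"fingers":-1,"tx":0.02,"ty":0.15,"tz":-0.455,"ax":0.085,"ay":0,"az":0},{"fingers":-1,"tx":0.02,"ty":0.15,"tz":-0.455,"ax":0.085,"ay":0,"az":0},{"fingers":-1,"tx":0.02,"ty":0.15,"tz":-0.455,"ax":0.085,"ay":0,"az":0},{"fingers":-1,"tx":0.02,"ty":0.15,"tz":-0.455,"ax":0.085,"ay":0,"az":0}])

```text
time_s: 2.65
tcp_pos: [0.4662, 0.0025, 0.3299]
ee_rot: [[-0.0, -1.0, -0.007], [0.0, -0.007, 1.0], [-1.0, 0.0, 0.0]]
wrist_force: [0.6, 0.2, -0.5]
gripper_width: 0.997
```

Run:
```python
from h import *
import pickle
st();plan((.51,-.15,.30),179)
# port analysis from w1
p=pickle.load(open('w1.pkl','rb'));g=cv2.cvtColor(p['image'],cv2.COLOR_RGB2GRAY)
c=p['image'][108:178,205:285]; save('portcrop.png',cv2.resize(c,None,fx=7,fy=7,interpolation=cv2.INTER_CUBIC))
A=atz(p,(279,86),.075);B=atz(p,(281,190),.075);C=atz(p,(200,84.5),.075);D=atz(p,(277,83.5),.075)
print('reader y-edge yaw',np.degrees(np.arctan2(*(A-B)[[1,0]])),'x-edge',np.degrees(np.arctan2(*(C-D)[[1,0]])))
```

```text
t 2.65 tcp [0.4662 0.0025 0.3299] yaw 180.38 F [ 0.6  0.2 -0.5] M [ 0.11 -0.14  0.03] w 0.997 q [ 20.   3. -12.  -0. -75. -20.]
row t [0.0397, -0.057, -0.2038] a [0.0077, 0.0001, -0.0] dist mm 161 deg [1.4, 0.0, -0.0]
reader y-edge yaw -71.94858686917136 x-edge 16.28463848931757
```

View pics/portcrop.png

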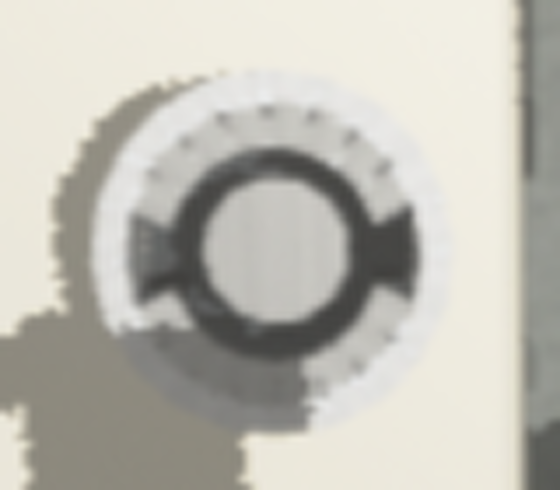

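Call:
play_rows(commands=[{"fingers":-1,"tx":0.04,"ty":-0.057,"tz":-0.2,"ax":0.008,"ay":0,"az":0},{"fingers":-1,"tx":0.04,"ty":-0.057,"tz":-0.2,"ax":0.008,"ay":0,"az":0},{"fingers":-1,"tx":0.04,"ty":-0.057,"tz":-0.2,"ax":0.008,"ay":0,"az":0},{"fingers":-1,"tx":0.04,"ty":-0.057,"tz":-0.2,"ax":0.008,"ay":0,"az":0},{"fingers":-1,"tx":0.04,"ty":-0.057,"tz":-0.2,"ax":0.008,"ay":0,"az":0}])

```text
time_s: 3.07
tcp_pos: [0.5107, -0.1498, 0.2973]
ee_rot: [[-0.004, -1.0, 0.025], [-0.0, 0.025, 1.0], [-1.0, 0.004, -0.0]]
wrist_force: [1.1, 0.9, 0.2]
gripper_width: 1.001
```

Run:
```python
from h import *
import pickle
p=pickle.load(open('w1.pkl','rb'))
f=lambda x,y:((x+.5)/7-.5+205,(y+.5)/7-.5+108)
print('port',atz(p,f(273,251),.115)); a=atz(p,f(130,258),.112);b=atz(p,f(418,253),.112);print('yaw',np.degrees(np.arctan2(*(a-b)[[1,0]])),np.linalg.norm(a-b),(a+b)/2)
st();q=cap('wrist');save('w2.png',q['image'])
pickle.dump({k:q[k] for k in('Rc','tc','fx','fy','cx','cy','image')},open('w2.pkl','wb'))
for k in('cartridge','cart_mid','station','squeeze','trigger'):
    for d in spotter.find_in(k,q)[:3]: print(k,d['score'],d['uv'],atz(q,d['uv'],.065).round(4))
```

```text
port [0.5025522  0.17216992 0.115     ]
yaw 16.577790165683194 0.05335813826073102 [0.50222359 0.17317646 0.112     ]
t 3.07 tcp [ 0.5107 -0.1498  0.2973] yaw 178.55 F [1.1 0.9 0.2] M [ 0.09 -0.19  0.01] w 1.001 q [  1.  11.  -7.   0. -72.  -3.]
cartridge 0.97 [99.2, 113.9] [ 0.7056 -0.2338  0.065 ]
cartridge 0.63 [171.2, 120.8] [ 0.6149 -0.2231  0.065 ]
cart_mid 0.95 [172.3, 119.9] [ 0.6134 -0.2242  0.065 ]
cart_mid 0.72 [100.7, 112.9] [ 0.7035 -0.235   0.065 ]
station 0.68 [257.7, 125.1] [ 0.504 -0.215  0.065]
squeeze 0.61 [259.0, 126.8] [ 0.5023 -0.2128  0.065 ]
trigger 0.7 [258.8, 169.2] [ 0.5037 -0.1575  0.065 ]
```

View pics/w2.png

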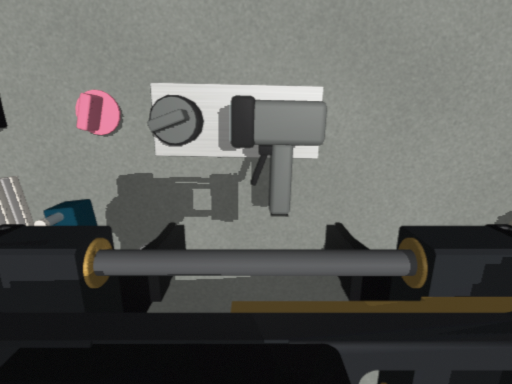

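Run:
```python
from h import *
import pickle
q=pickle.load(open('w2.pkl','rb'))
save('crop2.png',cv2.resize(q['image'][80:220,142:342],None,fx=4,fy=4,interpolation=cv2.INTER_CUBIC))
```

```text
(no output)
```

View pics/crop2.png

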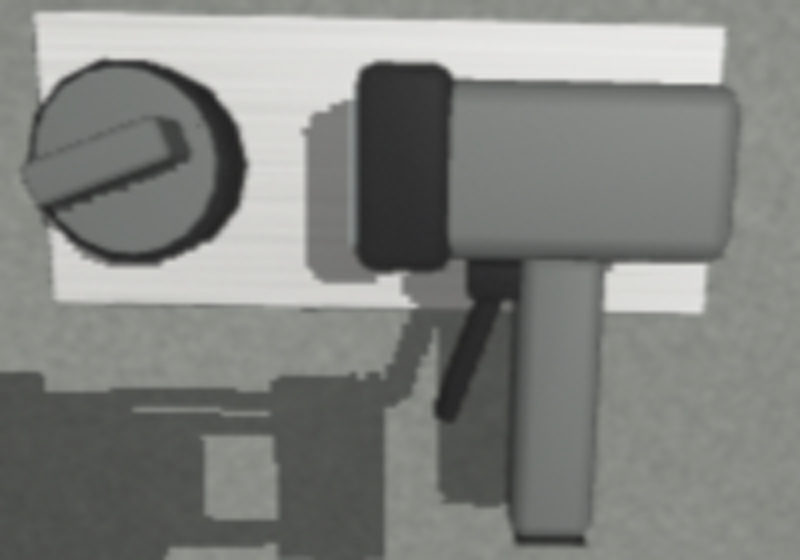

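Run:
```python
from h import *
import pickle
q=pickle.load(open('w2.pkl','rb'))
P=lambda u,v,z:atz(q,((u+.5)/4-.5+142,(v+.5)/4-.5+80),z)[:2]
ang=lambda a,b:round(np.degrees(np.arctan2(*(a-b)[::-1])),2)
g=[P(523,262,.083),P(514,535,.083),P(602,262,.083),P(592,535,.083)]
print('grip',np.round(g,4).tolist(),ang(g[1],g[0]),ang(g[3],g[2]),'wid',g[0]-g[2])
pl=[P(35,12,.005),P(725,28,.005),P(705,312,.005),P(56,303,.005)]
print('plate',np.round(pl,4).tolist(),ang(pl[0],pl[1]),ang(pl[3],pl[2]),'c',np.mean(pl,0))
h=[P(357,80,.08),P(357,260,.08),P(738,95,.08),P(735,250,.08)];print('head',np.round(h,4).tolist())
t=[P(23,167,.085),P(155,118,.085),P(172,157,.085),P(45,207,.085)];print('tab',np.round(t,4).tolist(),np.mean(t,0),ang(t[0],t[1]),ang(t[3],t[2]))
print('flange',P(125,160,.051))
print('trig tip',P(445,415,.075))
```

```text
grip [[0.4864, -0.1905], [0.4901, -0.1007], [0.4617, -0.1899], [0.4641, -0.1]] 87.61 88.44 wid [ 0.02472513 -0.0006175 ]
plate [[0.6563, -0.2771], [0.4075, -0.2658], [0.4113, -0.1631], [0.6609, -0.1728]] -2.62 -2.23 c [ 0.5340117  -0.21970064]
head [[0.536, -0.2459], [0.5385, -0.1922], [0.4204, -0.2388], [0.4194, -0.1924]]
tab [[0.6382, -0.223], [0.5968, -0.2362], [0.5927, -0.2248], [0.633, -0.211]] [ 0.61519066 -0.22377981] 17.73 18.94
flange [ 0.61644301 -0.22462269]
trig tip [ 0.51213274 -0.14044697]
```

Wrist crop: the cartridge (dark, tab tilted) stands in the nest at crop (125,160). The grip bar spans x 514–602, and the free trigger's tip is at (445,415). The station's yaw is about −2.3° and the squeeze point about (0.480, −0.150).

Run:
```python
from h import *
st();plan((.480,-.150,.065),177.7)
```

```text
t 3.37 tcp [ 0.5105 -0.1452  0.3006] yaw 178.94 F [ 0.2  0.  -0.2] M [ 0.05 -0.03  0.06] w 1.001 q [  2.  11.  -7.  -0. -72.  -3.]
row t [0.3141, 0.0408, -0.0072] a [0.0069, 0.0001, 0.0003] dist mm 238 deg [1.2, 0.0, 0.1]
```

Call:
play_rows(commands=[{"fingers":-1,"tx":0.02,"ty":0.041,"tz":-0.007,"ax":0.007,"ay":0,"az":0},{"fingers":-1,"tx":0.16,"ty":0.041,"tz":-0.007,"ax":0.007,"ay":0,"az":0},{"fingers":-1,"tx":0.16,"ty":0.041,"tz":-0.007,"ax":0.007,"ay":0,"az":0},{"fingers":-1,"tx":0.16,"ty":0.041,"tz":-0.007,"ax":0.007,"ay":0,"az":0},{"fingers":-1,"tx":0.16,"ty":0.041,"tz":-0.007,"ax":0.007,"ay":0,"az":0}])

```text
time_s: 3.78
tcp_pos: [0.476, -0.1498, 0.1758]
ee_rot: [[-0.01, -0.999, 0.042], [0.001, 0.042, 0.999], [-1.0, 0.01, 0.001]]
wrist_force: [0.2, -0.5, 1.0]
gripper_width: 1.002
```

Run:
```python
from h import *
import pickle
st();cap('wrist');st();q=cap('wrist');st();save('w3.png',cv2.resize(q['image'][:260],None,fx=1.5,fy=1.5,interpolation=cv2.INTER_CUBIC))
pickle.dump({k:q[k] for k in('Rc','tc','fx','fy','cx','cy','image')},open('w3.pkl','wb'))
plan((.480,-.150,.065),177.7)
```

```text
t 3.78 tcp [ 0.476  -0.1498  0.1758] yaw 177.59 F [ 0.2 -0.5  1. ] M [ 0.06  0.02 -0.01] w 1.002 q [  1.  14. -22.  -0. -55.  -3.]
t 3.83 tcp [ 0.4784 -0.1503  0.1789] yaw 177.65 F [ 0.5 -0.6  1. ] M [ 0.02 -0.07  0.04] w 1.0 q [  1.  14. -22.   0. -55.  -3.]
t 3.88 tcp [ 0.4802 -0.1506  0.181 ] yaw 177.67 F [-0.4  0.   1.2] M [ 0.1  -0.14  0.04] w 1.0 q [  1.  13. -22.   0. -55.  -3.]
row t [0.1546, 0.0004, 0.001] a [-0.0002, -0.0003, 0.0002] dist mm 116 deg [-0.0, -0.0, 0.0]
```

View pics/w3.png

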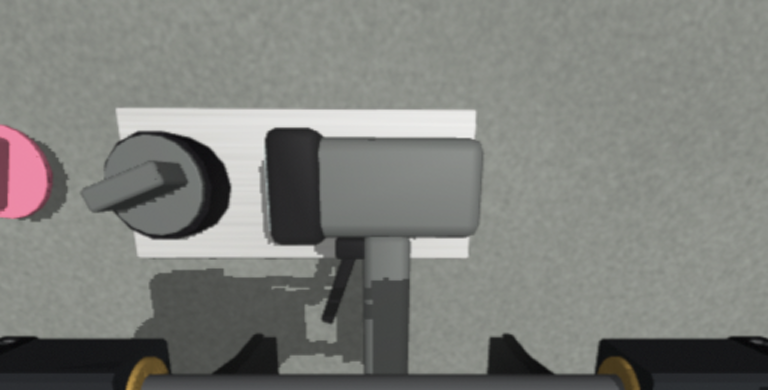

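Run:
```python
from h import *
import pickle
q=pickle.load(open('w3.pkl','rb'));p=pickle.load(open('w2.pkl','rb'))
P=lambda u,v,z:atz(q,((u+.5)/1.5-.5,(v+.5)/1.5-.5),z)[:2].round(4)
print('grip',P(364,280,.083),P(410,280,.083),'end of trig',P(327,320,.07))
print('flange tri',tri([(q,(102.3,123)),(p,(172.9,119.6))]).round(4),P(154,185,.051))
t=[P(82,190,.085),P(152,162,.085),P(162,185,.085),P(93,212,.085)];print(t,np.mean(t,0))
print('tab tri',tri([(q,(np.mean([82,152,162,93])/1.5-.17,np.mean([190,162,185,212])/1.5-.17)),(p,(98.75/4+141.6,162.25/4+79.6))]).round(4))
```

```text
grip [ 0.4877 -0.1665] [ 0.4611 -0.1654] end of trig [ 0.5128 -0.1388]
flange tri [ 0.6169 -0.2247  0.0493] [ 0.6158 -0.2246]
[array([ 0.6376, -0.2232]), array([ 0.5971, -0.2361]), array([ 0.5939, -0.2241]), array([ 0.6342, -0.2113])] [ 0.6157   -0.223675]
tab tri [ 0.6147 -0.2238  0.0865]
```

Call:
play_rows(commands=[{"fingers":-1,"tx":0.155,"ty":0,"tz":0.001,"ax":0,"ay":0,"az":0},{"fingers":-1,"tx":0.155,"ty":0,"tz":0.001,"ax":0,"ay":0,"az":0},{"fingers":-1,"tx":0.155,"ty":0,"tz":0.001,"ax":0,"ay":0,"az":0},{"fingers":0,"tx":0.155,"ty":0,"tz":0.001,"ax":0,"ay":0,"az":0},{"fingers":0,"tx":0.155,"ty":0,"tz":0.001,"ax":0,"ay":0,"az":0}])

```text
time_s: 4.3
tcp_pos: [0.481, -0.1504, 0.065]
ee_rot: [[0.001, -0.999, 0.041], [-0.001, 0.041, 0.999], [-1.0, -0.001, -0.001]]
wrist_force: [1.0, -0.7, 0.7]
gripper_width: 0.921
```

Call:
play_rows(commands=[{"fingers":1,"tx":0,"ty":0,"tz":0,"ax":0,"ay":0,"az":0},{"fingers":1,"tx":0,"ty":0,"tz":0,"ax":0,"ay":0,"az":0},{"fingers":1,"tx":0,"ty":0,"tz":0,"ax":0,"ay":0,"az":0},{"fingers":1,"tx":0,"ty":0,"tz":0,"ax":0,"ay":0,"az":0},{"fingers":1,"tx":0,"ty":0,"tz":0,"ax":0,"ay":0,"az":0}])

```text
time_s: 4.72
tcp_pos: [0.4824, -0.1505, 0.0658]
ee_rot: [[0.007, -0.999, 0.042], [-0.0, 0.042, 0.999], [-1.0, -0.007, 0.0]]
wrist_force: [4.5, 1.2, 1.6]
gripper_width: 0.555
```

Call:
play_rows(commands=[{"fingers":1,"tx":0,"ty":0,"tz":0,"ax":0,"ay":0,"az":0},{"fingers":1,"tx":0,"ty":0,"tz":0,"ax":0,"ay":0,"az":0},{"fingers":1,"tx":0,"ty":0,"tz":0,"ax":0,"ay":0,"az":0},{"fingers":1,"tx":0,"ty":0,"tz":0,"ax":0,"ay":0,"az":0},{"fingers":1,"tx":0,"ty":0,"tz":0,"ax":0,"ay":0,"az":0}])

```text
time_s: 5.13
tcp_pos: [0.4808, -0.1504, 0.065]
ee_rot: [[0.003, -0.999, 0.042], [-0.0, 0.042, 0.999], [-1.0, -0.003, -0.0]]
wrist_force: [2.2, 3.7, 7.0]
gripper_width: 0.434
```

Run:
```python
from h import *
st()
```

```text
t 5.13 tcp [ 0.4808 -0.1504  0.065 ] yaw 177.58 F [2.2 3.7 7. ] M [ 1.02 -0.6   0.04] w 0.434 q [  1.  22. -29.   0. -38.  -4.]
```

Call:
play_rows(commands=[{"fingers":1,"tx":0,"ty":0,"tz":0,"ax":0,"ay":0,"az":0},{"fingers":1,"tx":0,"ty":0,"tz":0,"ax":0,"ay":0,"az":0},{"fingers":1,"tx":0,"ty":0,"tz":0,"ax":0,"ay":0,"az":0},{"fingers":-1,"tx":0,"ty":0,"tz":0,"ax":0,"ay":0,"az":0},{"fingers":-1,"tx":0,"ty":0,"tz":0,"ax":0,"ay":0,"az":0}])

```text
time_s: 5.55
tcp_pos: [0.481, -0.1507, 0.0646]
ee_rot: [[0.003, -0.999, 0.042], [-0.001, 0.042, 0.999], [-1.0, -0.003, -0.0]]
wrist_force: [3.4, 0.2, 3.2]
gripper_width: 0.507
```

Call:
play_rows(commands=[{"fingers":-1,"tx":0,"ty":0,"tz":0,"ax":0,"ay":0,"az":0},{"fingers":-1,"tx":0,"ty":0,"tz":0,"ax":0,"ay":0,"az":0},{"fingers":-1,"tx":0,"ty":0,"tz":0,"ax":0,"ay":0,"az":0},{"fingers":-1,"tx":0,"ty":0,"tz":0,"ax":0,"ay":0,"az":0},{"fingers":-1,"tx":0,"ty":0,"tz":0,"ax":0,"ay":0,"az":0}])

```text
time_s: 5.97
tcp_pos: [0.4777, -0.1507, 0.0629]
ee_rot: [[-0.004, -0.999, 0.044], [0.0, 0.044, 0.999], [-1.0, 0.004, 0.0]]
wrist_force: [0.5, -0.1, -0.7]
gripper_width: 0.875
```

Call:
play_rows(commands=[{"fingers":-1,"tx":-0.01,"ty":0,"tz":0,"ax":0,"ay":0,"az":0},{"fingers":-1,"tx":-0.03,"ty":0,"tz":0,"ax":0,"ay":0,"az":0},{"fingers":-1,"tx":-0.15,"ty":0,"tz":0,"ax":0,"ay":0,"az":0},{"fingers":-1,"tx":-0.15,"ty":0,"tz":0,"ax":0,"ay":0,"az":0},{"fingers":-1,"tx":-0.15,"ty":0,"tz":0,"ax":0,"ay":0,"az":0}])

```text
time_s: 6.38
tcp_pos: [0.4825, -0.151, 0.1832]
ee_rot: [[0.011, -0.999, 0.041], [-0.002, 0.041, 0.999], [-1.0, -0.011, -0.001]]
wrist_force: [-0.3, -0.5, 0.4]
gripper_width: 0.994
```

Run:
```python
from h import *
st();plan((.6155,-.2242,.18),288)
```

```text
t 6.38 tcp [ 0.4825 -0.151   0.1832] yaw 177.64 F [-0.3 -0.5  0.4] M [ 0.05 -0.21 -0.01] w 0.994 q [  1.  13. -21.   0. -55.  -4.]
row t [0.0064, -0.1811, -0.0902] a [-0.6131, -0.0037, 0.0019] dist mm 152 deg [-110.4, -0.7, 0.3]
```

Call:
play_rows(commands=[{"fingers":-1,"tx":0,"ty":-0.18,"tz":-0.09,"ax":-0.61,"ay":0,"az":0},{"fingers":-1,"tx":0,"ty":-0.18,"tz":-0.09,"ax":-0.61,"ay":0,"az":0},{"fingers":-1,"tx":0,"ty":-0.18,"tz":-0.09,"ax":-0.61,"ay":0,"az":0},{"fingers":-1,"tx":0,"ty":-0.18,"tz":-0.09,"ax":-0.61,"ay":0,"az":0},{"fingers":-1,"tx":0,"ty":-0.18,"tz":-0.09,"ax":-0.61,"ay":0,"az":0}])

```text
time_s: 6.8
tcp_pos: [0.6144, -0.2258, 0.1746]
ee_rot: [[-0.001, -0.833, -0.554], [-0.0, -0.554, 0.833], [-1.0, 0.001, 0.0]]
wrist_force: [0.3, 0.3, -0.5]
gripper_width: 1.002
```

Call:
play_rows(commands=[{"fingers":-1,"tx":0,"ty":0,"tz":0,"ax":-0.4,"ay":0,"az":0},{"fingers":-1,"tx":0,"ty":0,"tz":0,"ax":-0.4,"ay":0,"az":0},{"fingers":-1,"tx":0,"ty":0,"tz":0,"ax":-0.4,"ay":0,"az":0},{"fingers":-1,"tx":0,"ty":0,"tz":0,"ax":-0.4,"ay":0,"az":0},{"fingers":-1,"tx":0,"ty":0,"tz":0,"ax":-0.4,"ay":0,"az":0}])

```text
time_s: 7.22
tcp_pos: [0.6104, -0.2234, 0.1757]
ee_rot: [[-0.003, -0.35, -0.937], [0.001, -0.937, 0.35], [-1.0, 0.0, 0.003]]
wrist_force: [0.4, 0.3, -0.5]
gripper_width: 1.005
```

Run:
```python
from h import *
st();plan((.6155,-.2242,.16),288)
```

```text
t 7.22 tcp [ 0.6104 -0.2234  0.1757] yaw 249.5 F [ 0.4  0.3 -0.5] M [-0.    0.03  0.04] w 1.005 q [ -6.  27.  -1.  -0. -62.  75.]
row t [0.021, -0.0014, -0.0068] a [-0.2139, 0.0009, 0.0003] dist mm 17 deg [-38.5, 0.2, 0.1]
```

Call:
play_rows(commands=[{"fingers":-1,"tx":0.01,"ty":-0.001,"tz":-0.006,"ax":-0.215,"ay":0,"az":0},{"fingers":-1,"tx":0.01,"ty":-0.001,"tz":-0.006,"ax":-0.215,"ay":0,"az":0},{"fingers":-1,"tx":0.01,"ty":-0.001,"tz":-0.006,"ax":-0.215,"ay":0,"az":0},{"fingers":-1,"tx":0.01,"ty":-0.001,"tz":-0.006,"ax":-0.215,"ay":0,"az":0},{"fingers":-1,"tx":0.01,"ty":-0.001,"tz":-0.006,"ax":-0.215,"ay":0,"az":0}])

```text
time_s: 7.63
tcp_pos: [0.6149, -0.2243, 0.1682]
ee_rot: [[-0.003, 0.264, -0.964], [0.001, -0.964, -0.264], [-1.0, -0.002, 0.003]]
wrist_force: [0.4, 0.2, -0.6]
gripper_width: 0.998
```

Call:
play_rows(commands=[{"fingers":-1,"tx":0,"ty":0,"tz":0,"ax":-0.02,"ay":0,"az":0},{"fingers":-1,"tx":0,"ty":0,"tz":0,"ax":-0.02,"ay":0,"az":0}])

```text
time_s: 7.8
tcp_pos: [0.615, -0.2243, 0.1683]
ee_rot: [[-0.002, 0.319, -0.948], [0.001, -0.948, -0.319], [-1.0, -0.002, 0.002]]
wrist_force: [0.3, 0.0, -0.3]
gripper_width: 0.999
```

Run:
```python
from h import *
import pickle
st();q=cap('wrist');save('w4.png',cv2.resize(q['image'][80:230,150:370],None,fx=3.5,fy=3.5,interpolation=cv2.INTER_CUBIC))
pickle.dump({k:q[k] for k in('Rc','tc','fx','fy','cx','cy','image')},open('w4.pkl','wb'))
plan((.6155,-.2242,.0735),288)
```

```text
t 7.8 tcp [ 0.615  -0.2243  0.1683] yaw 288.62 F [ 0.3  0.  -0.3] M [-0.07 -0.06 -0.  ] w 0.999 q [ -6.  28.  -1.  -0. -61. 115.]
row t [0.1266, 0.0001, -0.0007] a [0.0026, 0.0005, 0.0004] dist mm 95 deg [0.5, 0.1, 0.1]
```

View pics/w4.png

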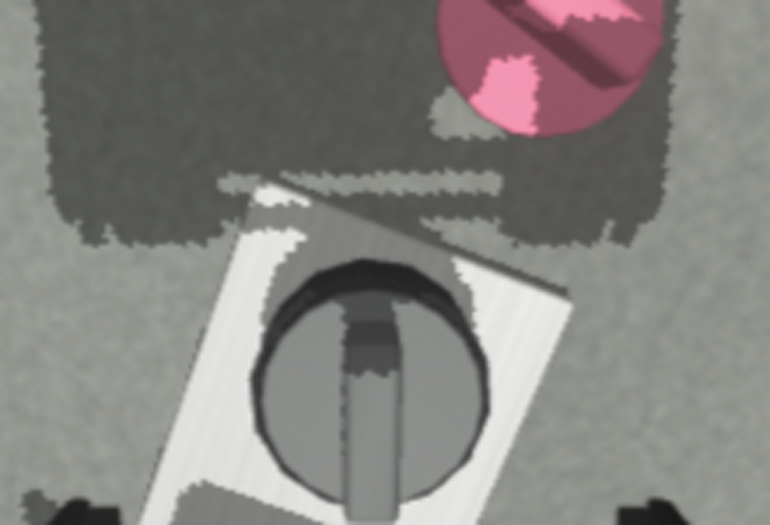

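The cartridge tab is centred (373 of 368 mid-jaw) and parallel to the pads. I'll descend and grip.

Call:
play_rows(commands=[{"fingers":-1,"tx":0.126,"ty":0,"tz":0,"ax":0,"ay":0,"az":0},{"fingers":-1,"tx":0.126,"ty":0,"tz":0,"ax":0,"ay":0,"az":0},{"fingers":-1,"tx":0.126,"ty":0,"tz":0,"ax":0,"ay":0,"az":0},{"fingers":0,"tx":0.126,"ty":0,"tz":0,"ax":0,"ay":0,"az":0},{"fingers":1,"tx":0.126,"ty":0,"tz":0,"ax":0,"ay":0,"az":0}])

```text
time_s: 8.27
tcp_pos: [0.6164, -0.225, 0.0748]
ee_rot: [[-0.0, 0.318, -0.948], [-0.001, -0.948, -0.318], [-1.0, 0.001, 0.001]]
wrist_force: [0.8, -1.0, 0.7]
gripper_width: 0.919
```

Call:
play_rows(commands=[{"fingers":1,"tx":0,"ty":0,"tz":0,"ax":0,"ay":0,"az":0},{"fingers":1,"tx":0,"ty":0,"tz":0,"ax":0,"ay":0,"az":0},{"fingers":1,"tx":0,"ty":0,"tz":0,"ax":0,"ay":0,"az":0},{"fingers":1,"tx":0,"ty":0,"tz":0,"ax":0,"ay":0,"az":0},{"fingers":1,"tx":0,"ty":0,"tz":0,"ax":0,"ay":0,"az":0}])

```text
time_s: 8.68
tcp_pos: [0.6164, -0.2248, 0.0754]
ee_rot: [[0.002, 0.318, -0.948], [-0.0, -0.948, -0.318], [-1.0, 0.001, -0.002]]
wrist_force: [0.0, 0.1, -0.7]
gripper_width: 0.561
```

Call:
play_rows(commands=[{"fingers":1,"tx":0,"ty":0,"tz":0,"ax":0,"ay":0,"az":0},{"fingers":1,"tx":0,"ty":0,"tz":0,"ax":0,"ay":0,"az":0},{"fingers":1,"tx":0,"ty":0,"tz":0,"ax":0,"ay":0,"az":0},{"fingers":1,"tx":0,"ty":0,"tz":0,"ax":0,"ay":0,"az":0},{"fingers":1,"tx":0,"ty":0,"tz":0,"ax":0,"ay":0,"az":0}])

```text
time_s: 9.1
tcp_pos: [0.616, -0.2248, 0.0742]
ee_rot: [[-0.0, 0.318, -0.948], [0.0, -0.948, -0.318], [-1.0, -0.0, 0.0]]
wrist_force: [-0.2, -0.4, -0.2]
gripper_width: 0.171
```

Run:
```python
from h import *
st();plan((.6155,-.2242,.23),288)
```

```text
t 9.1 tcp [ 0.616  -0.2248  0.0742] yaw 288.56 F [-0.2 -0.4 -0.2] M [-0.07  0.02  0.01] w 0.171 q [ -6.  34.  -6.   0. -50. 115.]
row t [-0.2077, -0.0009, 0.0004] a [0.0031, 0.0001, 0.0] dist mm 156 deg [0.6, 0.0, 0.0]
```

Call:
play_rows(commands=[{"fingers":1,"tx":0,"ty":0,"tz":0,"ax":0,"ay":0,"az":0},{"fingers":1,"tx":0,"ty":0,"tz":0,"ax":0,"ay":0,"az":0},{"fingers":1,"tx":-0.02,"ty":0,"tz":0,"ax":0,"ay":0,"az":0},{"fingers":1,"tx":-0.04,"ty":0,"tz":0,"ax":0,"ay":0,"az":0},{"fingers":1,"tx":-0.08,"ty":0,"tz":0,"ax":0,"ay":0,"az":0}])

```text
time_s: 9.52
tcp_pos: [0.6135, -0.224, 0.1309]
ee_rot: [[-0.008, 0.317, -0.948], [0.002, -0.948, -0.317], [-1.0, -0.005, 0.007]]
wrist_force: [0.8, -1.2, -0.9]
gripper_width: 0.156
```

Call:
play_rows(commands=[{"fingers":1,"tx":-0.03,"ty":0,"tz":0,"ax":0,"ay":0,"az":0},{"fingers":1,"tx":-0.08,"ty":0,"tz":0,"ax":0,"ay":0,"az":0},{"fingers":1,"tx":-0.13,"ty":0,"tz":0,"ax":0,"ay":0,"az":0},{"fingers":1,"tx":-0.16,"ty":0,"tz":0,"ax":0,"ay":0,"az":0},{"fingers":1,"tx":-0.16,"ty":0,"tz":0,"ax":0,"ay":0,"az":0}])

```text
time_s: 9.93
tcp_pos: [0.6185, -0.2256, 0.2614]
ee_rot: [[0.012, 0.319, -0.948], [-0.003, -0.948, -0.319], [-1.0, 0.007, -0.01]]
wrist_force: [0.8, -0.6, 0.2]
gripper_width: 0.157
```

Run:
```python
from h import *
st();plan((.5025,.172,.245),286.5)
```

```text
t 9.93 tcp [ 0.6185 -0.2256  0.2614] yaw 288.6 F [ 0.8 -0.6  0.2] M [-0.16 -0.1   0.01] w 0.157 q [ -6.  24.   7.   0. -72. 115.]
row t [0.0183, -0.5519, -0.0223] a [0.0117, -0.0033, -0.0022] dist mm 415 deg [2.1, -0.6, -0.4]
```

Call:
play_rows(commands=[{"fingers":1,"tx":0.018,"ty":-0.55,"tz":-0.022,"ax":0.012,"ay":0,"az":0},{"fingers":1,"tx":0.018,"ty":-0.55,"tz":-0.022,"ax":0.012,"ay":0,"az":0},{"fingers":1,"tx":0.018,"ty":-0.55,"tz":-0.022,"ax":0.012,"ay":0,"az":0},{"fingers":1,"tx":0.018,"ty":-0.55,"tz":-0.022,"ax":0.012,"ay":0,"az":0},{"fingers":1,"tx":0.018,"ty":-0.55,"tz":-0.022,"ax":0.012,"ay":0,"az":0}])

```text
time_s: 10.35
tcp_pos: [0.5561, -0.0234, 0.2462]
ee_rot: [[-0.002, 0.281, -0.96], [0.0, -0.96, -0.281], [-1.0, -0.001, 0.002]]
wrist_force: [1.1, 1.0, -1.8]
gripper_width: 0.16
```

Run:
```python
from h import *
st();plan((.5025,.172,.245),286.5)
```

```text
t 10.35 tcp [ 0.5561 -0.0234  0.2462] yaw 286.35 F [ 1.1  1.  -1.8] M [ 0.01 -0.16  0.03] w 0.16 q [ 14.  15.  -9.  -0. -66.  92.]
row t [0.0018, -0.2701, -0.0048] a [-0.0008, 0.0006, 0.0002] dist mm 203 deg [-0.2, 0.1, 0.0]
```

Call:
play_rows(commands=[{"fingers":1,"tx":0,"ty":-0.27,"tz":-0.005,"ax":0,"ay":0,"az":0},{"fingers":1,"tx":0,"ty":-0.27,"tz":-0.005,"ax":0,"ay":0,"az":0},{"fingers":1,"tx":0,"ty":-0.27,"tz":-0.005,"ax":0,"ay":0,"az":0},{"fingers":1,"tx":0,"ty":-0.27,"tz":-0.005,"ax":0,"ay":0,"az":0},{"fingers":1,"tx":0,"ty":-0.27,"tz":-0.005,"ax":0,"ay":0,"az":0}])

```text
time_s: 10.77
tcp_pos: [0.5024, 0.1725, 0.2466]
ee_rot: [[-0.002, 0.283, -0.959], [-0.0, -0.959, -0.283], [-1.0, -0.0, 0.002]]
wrist_force: [0.9, -0.3, -1.1]
gripper_width: 0.155
```

Call:
play_rows(commands=[{"fingers":1,"tx":0,"ty":0,"tz":0,"ax":0,"ay":0,"az":0},{"fingers":1,"tx":0,"ty":0,"tz":0,"ax":0,"ay":0,"az":0},{"fingers":1,"tx":0,"ty":0,"tz":0,"ax":0,"ay":0,"az":0}])

```text
time_s: 11.02
tcp_pos: [0.5035, 0.1703, 0.2467]
ee_rot: [[-0.002, 0.283, -0.959], [-0.001, -0.959, -0.283], [-1.0, 0.0, 0.002]]
wrist_force: [-0.0, -0.3, -0.7]
gripper_width: 0.161
```

Run:
```python
from h import *
import pickle
st();q=cap('wrist');save('w5.png',cv2.resize(q['image'][60:230,150:370],None,fx=3.5,fy=3.5,interpolation=cv2.INTER_CUBIC))
pickle.dump({k:q[k] for k in('Rc','tc','fx','fy','cx','cy','image')},open('w5.pkl','wb'))
plan((.5025,.172,.190),286.6);print(proj(q,(.5025,.172,.115)))
```

```text
t 11.02 tcp [0.5035 0.1703 0.2467] yaw 286.43 F [-0.  -0.3 -0.7] M [-0.07 -0.01  0.04] w 0.161 q [ 36.  13. -12.  -0. -65.  70.]
row t [0.0758, -0.0034, 0.0007] a [-0.0013, 0.0005, -0.0001] dist mm 57 deg [-0.2, 0.1, -0.0]
[np.float64(252.8597340754179), np.float64(193.4829554052886)]
```

View pics/w5.png

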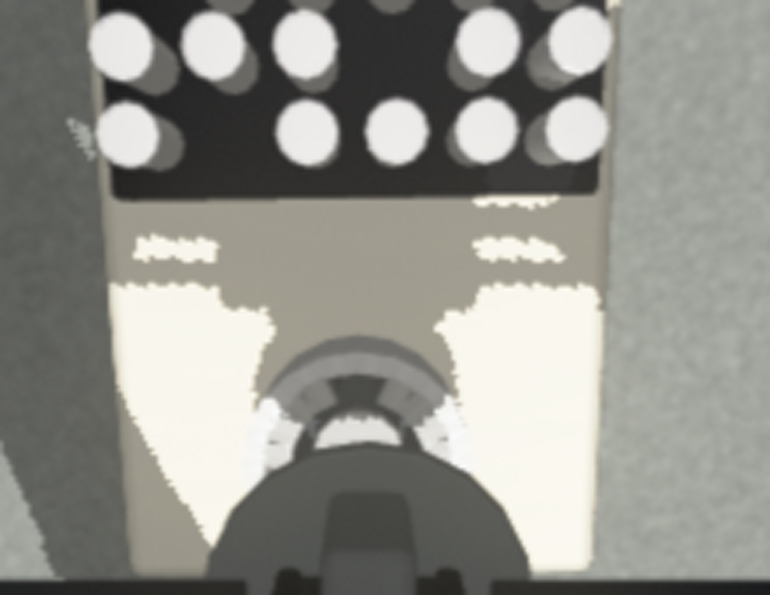

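Run:
```python
from h import *
import pickle
q=pickle.load(open('w5.pkl','rb'))
c=np.array([.5023,.1725]);a=np.radians(16.6);e=np.array([np.cos(a),np.sin(a)])
for n,rr,z in(('outer top',.033,.115),('outer base',.033,.075),('bore',.0195,.115),('slotend',.0265,.115),('centre',0,.115)):
    u=np.array(proj(q,[*(c+e*rr),z]));print(n,((u-[149.5,59.5])*3.5-.5).round(0))
n=np.array([-e[1],e[0]])
for s in(-1,1): print('side',s,((np.array(proj(q,[*(c+n*.033*s),.115]))-[149.5,59.5])*3.5).round(0))
```

```text
outer top [359. 354.]
outer base [360. 336.]
bore [359. 402.]
slotend [359. 377.]
centre [359. 469.]
side -1 [475. 469.]
side 1 [245. 469.]
```

The view shows the port collar (centre about 359,469) and its slot right where projected. Port is at (0.5023, 0.1725), yaw 16.6°. I'll descend.

Call:
play_rows(commands=[{"fingers":1,"tx":0.03,"ty":-0.003,"tz":0.001,"ax":0,"ay":0,"az":0},{"fingers":1,"tx":0.06,"ty":-0.003,"tz":0.001,"ax":0,"ay":0,"az":0},{"fingers":1,"tx":0.09,"ty":-0.003,"tz":0.001,"ax":0,"ay":0,"az":0},{"fingers":1,"tx":0.095,"ty":-0.003,"tz":0.001,"ax":0,"ay":0,"az":0},{"fingers":1,"tx":0.095,"ty":-0.003,"tz":0.001,"ax":0,"ay":0,"az":0}])

```text
time_s: 11.48
tcp_pos: [0.5022, 0.1706, 0.1748]
ee_rot: [[-0.003, 0.28, -0.96], [-0.003, -0.96, -0.28], [-1.0, 0.001, 0.004]]
wrist_force: [-0.2, -0.1, -0.2]
gripper_width: 0.157
```

Call:
play_rows(commands=[{"fingers":1,"tx":0,"ty":0,"tz":0,"ax":0,"ay":0,"az":0},{"fingers":1,"tx":0,"ty":0,"tz":0,"ax":0,"ay":0,"az":0}])

```text
time_s: 11.65
tcp_pos: [0.5039, 0.1724, 0.1778]
ee_rot: [[0.003, 0.282, -0.959], [0.001, -0.959, -0.282], [-1.0, -0.001, -0.003]]
wrist_force: [0.0, -0.3, 0.3]
gripper_width: 0.157
```

Run:
```python
from h import *
st();plan((.5023,.1725,.155),286.6);plan((.5023,.1725,.144),286.6)
```

```text
t 11.65 tcp [0.5039 0.1724 0.1778] yaw 286.37 F [ 0.  -0.3  0.3] M [-0.11 -0.07  0.06] w 0.157 q [ 36.  16. -18.   0. -56.  70.]
row t [0.0304, -0.0007, 0.0021] a [-0.0013, -0.001, 0.0002] dist mm 23 deg [-0.2, -0.2, 0.0]
row t [0.0451, -0.0007, 0.0022] a [-0.0013, -0.001, 0.0002] dist mm 34 deg [-0.2, -0.2, 0.0]
```

Call:
play_rows(commands=[{"fingers":1,"tx":0.01,"ty":0,"tz":0.001,"ax":0,"ay":0,"az":0},{"fingers":1,"tx":0.018,"ty":0,"tz":0.001,"ax":0,"ay":0,"az":0},{"fingers":1,"tx":0.025,"ty":0,"tz":0.001,"ax":0,"ay":0,"az":0},{"fingers":1,"tx":0.03,"ty":0,"tz":0.001,"ax":0,"ay":0,"az":0},{"fingers":1,"tx":0.03,"ty":0,"tz":0.001,"ax":0,"ay":0,"az":0}])

```text
time_s: 12.07
tcp_pos: [0.5019, 0.1722, 0.1532]
ee_rot: [[-0.001, 0.283, -0.959], [-0.001, -0.959, -0.283], [-1.0, 0.0, 0.001]]
wrist_force: [-1.2, -0.3, 1.6]
gripper_width: 0.159
```

Call:
play_rows(commands=[{"fingers":1,"tx":0.004,"ty":0,"tz":0,"ax":0,"ay":0,"az":0},{"fingers":1,"tx":0.008,"ty":0,"tz":0,"ax":0,"ay":0,"az":0},{"fingers":1,"tx":0.012,"ty":0,"tz":0,"ax":0,"ay":0,"az":0},{"fingers":1,"tx":0.014,"ty":0,"tz":0,"ax":0,"ay":0,"az":0},{"fingers":1,"tx":0.014,"ty":0,"tz":0,"ax":0,"ay":0,"az":0}])

```text
time_s: 12.48
tcp_pos: [0.502, 0.1722, 0.1442]
ee_rot: [[0.0, 0.283, -0.959], [-0.0, -0.959, -0.283], [-1.0, 0.0, -0.0]]
wrist_force: [-3.5, -1.0, 7.0]
gripper_width: 0.161
```

Run:
```python
from h import *
st();plan((.5023,.1725,.143),286.6)
```

```text
t 12.48 tcp [0.502  0.1722 0.1442] yaw 286.43 F [-3.5 -1.   7. ] M [-0.2   1.04 -0.04] w 0.161 q [ 36.  18. -21.   0. -51.  70.]
row t [0.0015, -0.0003, -0.0005] a [-0.0009, -0.0001, -0.0001] dist mm 1 deg [-0.2, -0.0, -0.0]
```

Call:
play_rows(commands=[{"fingers":1,"tx":0.001,"ty":0,"tz":0.001,"ax":0,"ay":0,"az":0},{"fingers":1,"tx":0.002,"ty":0,"tz":0.001,"ax":0,"ay":0,"az":0},{"fingers":1,"tx":0.002,"ty":0,"tz":0.001,"ax":0,"ay":0,"az":0}])

```text
time_s: 12.73
tcp_pos: [0.502, 0.1722, 0.1441]
ee_rot: [[0.002, 0.283, -0.959], [0.0, -0.959, -0.283], [-1.0, 0.0, -0.002]]
wrist_force: [-4.2, -0.9, 12.9]
gripper_width: 0.158
```

Run:
```python
from h import *
st()
```

```text
t 12.73 tcp [0.502  0.1722 0.1441] yaw 286.46 F [-4.2 -0.9 12.9] M [-0.29  1.49  0.02] w 0.158 q [ 36.  18. -21.   0. -51.  70.]
```

Call:
play_rows(commands=[{"fingers":1,"tx":-0.001,"ty":0,"tz":0,"ax":0.035,"ay":0,"az":0},{"fingers":1,"tx":-0.001,"ty":0,"tz":0,"ax":0.07,"ay":0,"az":0},{"fingers":1,"tx":-0.001,"ty":0,"tz":0,"ax":0.105,"ay":0,"az":0},{"fingers":1,"tx":-0.001,"ty":0,"tz":0,"ax":0.14,"ay":0,"az":0},{"fingers":1,"tx":-0.001,"ty":0,"tz":0,"ax":0.175,"ay":0,"az":0}])

```text
time_s: 13.15
tcp_pos: [0.5029, 0.1731, 0.1442]
ee_rot: [[0.004, -0.264, -0.965], [0.002, -0.965, 0.264], [-1.0, -0.003, -0.004]]
wrist_force: [-0.7, 0.8, 6.6]
gripper_width: 0.157
```

Run:
```python
from h import *
st();plan((.5023,.1725,.1435),196.6)
```

```text
t 13.15 tcp [0.5029 0.1731 0.1442] yaw 254.71 F [-0.7  0.8  6.6] M [0.22 0.35 0.18] w 0.157 q [ 37.  18. -21.   0. -51.  38.]
row t [0.0009, 0.001, 0.0006] a [0.3228, -0.0006, 0.0015] dist mm 1 deg [58.1, -0.1, 0.3]
```

Call:
play_rows(commands=[{"fingers":1,"tx":0,"ty":0.0005,"tz":0,"ax":0.035,"ay":0,"az":0},{"fingers":1,"tx":0,"ty":0.001,"tz":0,"ax":0.07,"ay":0,"az":0},{"fingers":1,"tx":0,"ty":0.001,"tz":0,"ax":0.105,"ay":0,"az":0},{"fingers":1,"tx":0,"ty":0.001,"tz":0,"ax":0.14,"ay":0,"az":0},{"fingers":1,"tx":0,"ty":0.001,"tz":0,"ax":0.175,"ay":0,"az":0}])

```text
time_s: 13.57
tcp_pos: [0.5032, 0.1727, 0.1442]
ee_rot: [[0.006, -0.729, -0.685], [0.003, -0.685, 0.729], [-1.0, -0.006, -0.002]]
wrist_force: [0.7, 0.7, 6.0]
gripper_width: 0.153
```

Run:
```python
from h import *
st();plan((.5023,.1725,.1435),196.6)
```

```text
t 13.57 tcp [0.5032 0.1727 0.1442] yaw 223.21 F [0.7 0.7 6. ] M [0.43 0.13 0.24] w 0.153 q [ 36.  18. -21.   0. -51.   7.]
row t [0.001, 0.0011, 0.0006] a [0.1479, -0.0001, 0.002] dist mm 1 deg [26.6, -0.0, 0.4]
```

Call:
play_rows(commands=[{"fingers":1,"tx":0,"ty":0.0005,"tz":0,"ax":0.035,"ay":0,"az":0},{"fingers":1,"tx":0,"ty":0.001,"tz":0,"ax":0.07,"ay":0,"az":0},{"fingers":1,"tx":0,"ty":0.001,"tz":0,"ax":0.105,"ay":0,"az":0},{"fingers":1,"tx":0.001,"ty":0.001,"tz":0,"ax":0.14,"ay":0,"az":0},{"fingers":1,"tx":0.001,"ty":0.001,"tz":0,"ax":0.14,"ay":0,"az":0}])

```text
time_s: 13.98
tcp_pos: [0.5032, 0.1724, 0.1442]
ee_rot: [[0.007, -0.95, -0.311], [0.003, -0.311, 0.95], [-1.0, -0.008, 0.001]]
wrist_force: [-0.3, 1.8, 8.1]
gripper_width: 0.16
```

Call:
play_rows(commands=[{"fingers":1,"tx":0,"ty":0,"tz":0,"ax":0,"ay":0,"az":0},{"fingers":1,"tx":0,"ty":0,"tz":0,"ax":0,"ay":0,"az":0},{"fingers":1,"tx":0,"ty":0,"tz":0,"ax":0,"ay":0,"az":0},{"fingers":1,"tx":0,"ty":0,"tz":0,"ax":0,"ay":0,"az":0}])

```text
time_s: 14.32
tcp_pos: [0.5031, 0.1724, 0.1442]
ee_rot: [[0.007, -0.949, -0.314], [0.003, -0.314, 0.949], [-1.0, -0.008, 0.001]]
wrist_force: [-0.1, 1.8, 8.5]
gripper_width: 0.156
```

Run:
```python
from h import *
st();plan((.5023,.1725,.1435),196.6)
q=cap('wrist');save('w6.png',cv2.resize(q['image'][60:260,120:390],None,fx=2.9,fy=2.9,interpolation=cv2.INTER_CUBIC))
```

```text
t 14.32 tcp [0.5031 0.1724 0.1442] yaw 198.3 F [-0.1  1.8  8.5] M [0.37 0.18 0.03] w 0.156 q [ 36.  18. -21.   0. -51. -18.]
row t [0.001, 0.001, 0.0005] a [0.0095, 0.0003, 0.0024] dist mm 1 deg [1.7, 0.1, 0.4]
```

View pics/w6.png

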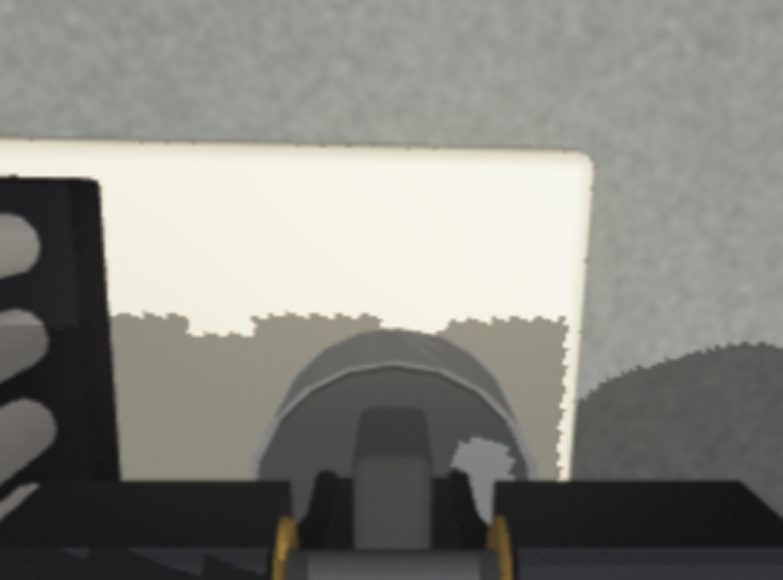

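The view shows the tab aligned with the jaws, square across the slots, and the flange on the collar. One small trim, then a settle check.

Call:
play_rows(commands=[{"fingers":1,"tx":0,"ty":0,"tz":0,"ax":0.008,"ay":0,"az":0},{"fingers":1,"tx":0,"ty":0,"tz":0,"ax":0.008,"ay":0,"az":0},{"fingers":1,"tx":0,"ty":0,"tz":0,"ax":0.008,"ay":0,"az":0},{"fingers":1,"tx":0,"ty":0,"tz":0,"ax":0.008,"ay":0,"az":0},{"fingers":1,"tx":0,"ty":0,"tz":0,"ax":0.008,"ay":0,"az":0}])

```text
time_s: 14.78
tcp_pos: [0.5032, 0.1723, 0.1442]
ee_rot: [[0.007, -0.957, -0.291], [0.003, -0.291, 0.957], [-1.0, -0.007, 0.001]]
wrist_force: [-0.1, 1.3, 8.3]
gripper_width: 0.159
```

Run:
```python
from h import *
st()
q=cap('wrist');save('w7.png',cv2.resize(q['image'][60:260,120:390],None,fx=2.9,fy=2.9,interpolation=cv2.INTER_CUBIC));st()
```

```text
t 14.78 tcp [0.5032 0.1723 0.1442] yaw 196.9 F [-0.1  1.3  8.3] M [0.31 0.11 0.22] w 0.159 q [ 36.  18. -21.   0. -51. -20.]
t 14.83 tcp [0.5032 0.1723 0.1442] yaw 196.91 F [-0.   1.6  9.1] M [0.29 0.12 0.19] w 0.16 q [ 36.  18. -21.   0. -51. -20.]
```

View pics/w7.png

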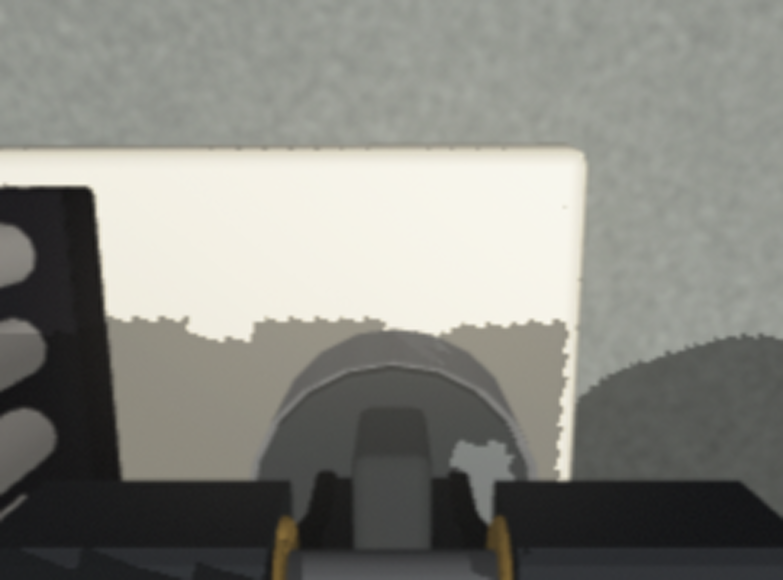

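The return torque is back (0.2 N m), which fits friction having masked it earlier. The tab is square to the reader, the flange is seated and everything is steady, so I'm handing in.

Run:
```python
from h import *
print(job.finish_job());st()
```

```text
the job is handed in; nothing more can be done
None
the job is handed in; nothing more can be done
```

I ran the reader's check through to the end and handed the job in, still gripping the cartridge. The hand-in reported no verdict.

- **Trigger:** I squeezed it until the jaws stopped at about 37.8 mm (38 mm is fully squeezed), held, then opened the jaws to let it spring back. I did not measure the trigger angle directly.
- **Cartridge:** I took the dark grey cartridge from the nest by its tab, not the pink look-alike. I pushed it home with its lugs in the slots, then turned it about 89.5° clockwise.
- **Last checks:**
  - The tool stood at yaw 196.9°, against 196.6° for square across the slots.
  - It was within about 1 mm of the port axis and at the height expected for home. Pressing harder had raised the force without lowering it, so the flange was on the collar.
  - It was pushing down at 8–9 N, and the return torque was about 0.2 N m.
  - The jaws were closed on the tab at about 14 mm.
  - The pose was the same in the last two readings.
- **Odd reading:** the twist moment dropped to 0.03 N m for one reading before the last small turn, then came back. I take that as friction. The wrist picture showed the tab still lined up with the jaws.
- **Not checked:** I took no final picture of the whole bench. No contact with the other things showed in the force readings.

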